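# Turn the dish-rack tag over through the twisted slot

### The arm

A 6-joint arm with a two-finger parallel gripper is mounted at the origin on a cart in front of the work surface, level with it; the furniture and walls round the work are solid. World frame = base frame: x ahead of the robot, y to its left, z up, the work surface at z = 0. Lengths are in mm, angles in degrees, forces in N, time in s.
With the tool pointing down it reaches from about 250 to 775 mm from the base axis. Payload 8.9 kg.
Tool frame: the origin (TCP) lies between the finger pads; the fingertips stand 22 mm ahead of it and the grasp point (between the pads) lies 3 mm ahead of it; z points along the fingers, y is the line along which they close (so a half turn about z gives the same grasp; the last joint's range is limited). The gripper opens to 85 mm and grips with 20 to 120 N. Pads are 22 mm wide; open, the fingers measure 114 mm over their backs; the gripper's body (76 mm by 85 mm) begins 54 mm behind the grasp point. The pads swing forward as they close: fully open they stand 13 mm farther back than shut.
Start: joints at [59.284, 16.656, -8.789, 64.555, 0, 82.019], TCP at [202.89, 484.21, 218.405] pointing down, gripper open.
Joint ranges: [-144.48, 144.48], [-52.06, 99.96], [-74.48, 78.29], [-112.23, 115.85], [-86.99, 84.42], [-180, 180]. Speed limits (degrees/s): [127.2, 127.2, 159.86, 180, 180, 180].

### API

Orientations are given as a 3x3 rotation matrix whose columns are the frame's x, y, z axes.
In Python, from workcell import observe, vision, ticket gives the robot as it stands. The module is installed in compiled form; this text tells all that it offers.
- The arm moves only by the shell command python3 -m crank 'ROWS' [OPENING]. ROWS is JSON, one flat list of numbers, 6 for each row, row after row: the shift along the tool's x, y, z as a fraction of full scale, then the turn, a rotation vector about the tool's x, y, z as a fraction of full scale. In form: [tx, ty, tz, ax, ay, az, tx, ty, tz, ax, ay, az, ...]. A call has 1 to 10 rows; each row is the pose to reach, as a shift and turn from the pose commanded when the call began, along the tool's axes at that moment, turning the shorter way round; what a row does not reach only later rows make up. Full scale, the value 1, is 10 cm for a shift and 180 degrees for a turn. A row lasts 1/8 s, in which the tool goes at most 62.5 mm and 10.7 degrees, less where a joint would pass 70% of its speed; a pose out of reach is approached as far as the arm can. A call with a number of a shift or a turn outside -1 to 1 is refused whole. A call with a gripper value outside its range is refused whole. OPENING is the gripper command: -1 is shut, 1 is fully open, values between are in proportion, set as the call begins (- or left out, the last holds). The fingers move at their own pace and stop on an object; the grip force is fixed at half the most. Time passes only in rows, so rows that repeat a pose let the fingers close. It gives the time, the measured TCP pose, the force, the opening and the grip force at its end, in the units of the state.
- observe(): the state, without advancing time (a new reading comes with each control period).
- vision.snapshot(name): name is "side" or "top"; returns (picture, depth): 384x512x3 uint8, blue, green, red; 384x512 float32, mm along the optical axis (not along the pixel's ray), 0 where there is no reading.
- vision.camera_info(name): a dict with "vertical_fov" (degrees; the focal length in pixels is half the picture's height over the tangent of half this angle, whatever the lens; pixels are square), "cx", "cy" (the principal point, pixels), "R" (3x3) and "t" (3): a world point X has camera coordinates R X + t. Camera axes: x right, y down, z forward; pixel columns grow to the right and rows downward; lengths in mm; the calibration is good to about 2 mm. A picture is of the moment at which its call begins. camera_info takes no time and is no camera call.
- ticket.close_job(): hands the job in; it is judged then, once.
The state is a dict: "time_s": time; "qpos": joint angles; "qd": joint speeds; "joint_torque": joint torques, N m; "ee_pos": TCP position; "orientation": TCP orientation; "wrist_force": force on the tool from outside, world axes, zero at the start; "wrist_torque": the same for the moment, N m; "opening": finger opening in mm; "finger_force": force on a finger pad.
Only numpy, scipy, OpenCV 4.12 (cv2) and the standard library are available. Lean on these libraries where they do the work, as an engineer would, in place of code of your own. Each camera call takes 0.05 s, during which the arm holds its last target. There are 200 camera calls.

### The job

The dishes in the rack are clean now, so the two-coloured rack tag has to be turned from red to green with the turn-over chute. Set the small blue tray flat on the worktop with the chute's outlet over the middle part of it, let go of it, then tip the orange holder fully over to its stop so that the tag slides out, drops through the twisted slot of the metal duct and comes to lie flat in the tray, green side up. Do not touch the tag, leave the tray under the outlet, and leave the jar, the mug and the salt shaker where they stand.

Things in the scene. Friction and masses are not known exactly. Their poses are not given: they have to be found in the camera images.
- chute: The turn-over chute, a fixed stand: wooden base board 155 x 80 x 12 mm with a closed flat duct of polished sheet metal (the slot: 30 x 17 mm inside, 35 x 22 outside) that slopes down at 52 degrees, makes a half turn about its own line and flattens to 20 degrees. Axes: x level, the way the tag travels and leaves; y level, across; z up. Origin on the worktop, 79 mm behind (-x) the outlet.
- outlet (a point): Centre of the slot's lower opening, 32 mm above the worktop; axes as for the chute. The duct's underside there is 21 mm above the worktop. The base board ends 59 mm behind it (towards -x); from there on to +x there is only bare worktop below. The tag shoots out here at about 1 m/s and needs about 45 mm of clear tray ahead; the tray's tab, turned to the far end (+x), makes a good backstop.
- twist_middle (a point): Middle of the twisted part of the slot, on its centre line; 100 mm behind (-x) and 95 mm above the outlet.
- holder_hinge (a point): Centre of the orange holder's level hinge axis (along the chute's y), 189 mm behind (-x) the outlet, 241 mm above the worktop; axes as for the chute, not turning with the holder. It lies between two posts (14 mm along x, inner faces 45 mm apart, tops 10 mm above the axis). A curved guard plate stands in front (+x) 59 mm from the axis; within 40 mm of the axis a pushing tool clears it.
- holder_mouth (a point): Centre of the holder's rim, 55 mm from the hinge axis; turns with the holder (z out of the mouth). The holder is a flat orange tube, 17 mm (x) by 36 mm (y) outside, 11 x 30 mm inside, reaching from 10 mm below the hinge axis (closed end) to this rim.
- holder (a joint): Holder angle, rad: 0 upright, mouth up (start); grows as the mouth swings over towards the chute's +x; 2.48 = at its stop, mouth down into the slot. Light, slightly stiff (1 N at 30 mm), stays where left: push the same outer face all the way round, from -x first, then from above, at last down and back. The guard plate holds the tag in until the last 0.15 rad before the stop.
- tag: Slick two-coloured plastic tag, 38 x 26 x 5 mm with round corners, 15 g; origin at its centre, z along its length, x out of its green face (the other face is red). It starts standing on end in the holder, its top 24 mm below the rim: too deep to grip.
- tray_middle (a point): Blue open tray, 108 mm (x) by 88 mm (y), walls 12 mm high and 4 mm thick, slick floor 3 mm, 0.25 kg, loose on the worktop. The point is its centre, half-way up the walls (6 mm above its underside). x runs along its length towards its grip tab: an upright tab 12 mm thick (x), 40 mm wide (y), top 50 mm above the worktop, its centre 56 mm from this point along +x.
- sugar_jar: Glass jar with a cork lid, 75 mm across, 110 mm high, at the far side; origin at the centre of its foot.
- mug: Pale green mug standing upside down, 72 x 107 x 86 mm; origin under it.
- salt_shaker: Salt shaker with a grey cap, 44 mm across, 90 mm high; origin at the centre of its foot.
- tray: The same tray as a body (origin at the centre of its underside, axes as for its middle).
Things that resemble listed ones, but are neither listed nor needed, are in the scene too. There is more than one size of the tray; the job needs the smaller.

How it is judged:
By the outcome, as a careful person would: the job done as asked, in the order asked, and still so for the second after the job is handed in, with the robot touching nothing.
It also fails if it takes over 58 s, if anything falls off the work surface, if the arm or the gripper's body presses on something with over 40 N, if the wrist force passes 120 N, or if a joint passes its speed limit or range.

## Working session

There is one attempt and no reset: what is moved stays moved. The work goes in short steps, Python scripts to look and compute and a shell command to move; the robot and the scene stay as the last step left them, time stands still between calls to the robot, and variables do not carry over. Pictures are saved under pics/ and viewed, at most 10 in all, crops included, and the job is handed in when it is done.

```bash
mkdir -p pics; cat > h.py <<'E'
import numpy as np, cv2
from workcell import observe, vision, ticket
def snap(n,f):
    p,d=vision.snapshot(n); cv2.imwrite(f'pics/{f}.png',p); np.save(f'pics/{f}.npy',d); return p,d
def cam(n):
    c=vision.camera_info(n); return c,192/np.tan(np.radians(c['vertical_fov'])/2)
def cloud(n,d):
    c,f=cam(n); v,u=np.mgrid[0:384,0:512]
    P=np.stack([(u-c['cx'])/f*d,(v-c['cy'])/f*d,d],-1)
    return (P-np.array(c['t']))@np.array(c['R'])
def proj(n,X):
    c,f=cam(n); q=np.array(c['R'])@X+c['t']; return f*q[:2]/q[2]+[c['cx'],c['cy']]
E
python3 - <<'E'
from h import *
for n in('top','side'):
    snap(n,n+'0'); c,f=cam(n); print(n,f,c)
print(observe())
E
```

```text
top 377.24607519618127 {'vertical_fov': 53.947784399177635, 'cx': 256.39256859030985, 'cy': 197.4094133056026, 'R': array([[-0.01035469, -0.99935671, -0.03433581],
       [-0.99688871,  0.01300019, -0.07774253],
       [ 0.07813889,  0.03342398, -0.99638203]]), 't': array([ 412.251242  ,  573.01329271, 1080.9690582 ])}
side 402.4670104918705 {'vertical_fov': 51.007673499849815, 'cx': 259.67748345147567, 'cy': 196.49121173956883, 'R': array([[-0.99986041, -0.00393227, -0.01623864],
       [ 0.01238396,  0.47800731, -0.87826855],
       [ 0.01121577, -0.87834706, -0.47789189]]), 't': array([ 548.49092998,   -7.4520188 , 1294.52554127])}
{'time_s': 0.1, 'qpos': array([ 5.92840344e+01,  1.66845261e+01, -8.82538817e+00,  6.45576519e+01,
        1.43802302e-03,  8.20192703e+01]), 'qd': array([ 0.00064475, -0.03426489,  0.13887753, -0.0295127 ,  0.09715355,
        0.01644716]), 'joint_torque': array([ 3.25396395e-03, -5.37977242e+01,  3.31918073e+01,  9.29370057e-03,
       -3.94234371e-05,  4.25860298e-05]), 'ee_pos': array([202.668252  , 483.85442833, 217.9092522 ]), 'orientation': array([[-9.22300525e-01,  3.86472964e-01, -6.23918299e-04],
       [ 3.86473422e-01,  9.22300001e-01, -1.00099465e-03],
       [ 1.88582478e-04, -1.16434573e-03, -9.99999304e-01]]), 'wrist_force': array([ 0.4892259 , -0.23333341,  0.10233128]), 'wrist_torque': array([-0.02525463,  0.043731  , -0.03956164]), 'finger_force': 0.0, 'opening': 85.13440029799379}
```

View pics/top0.png

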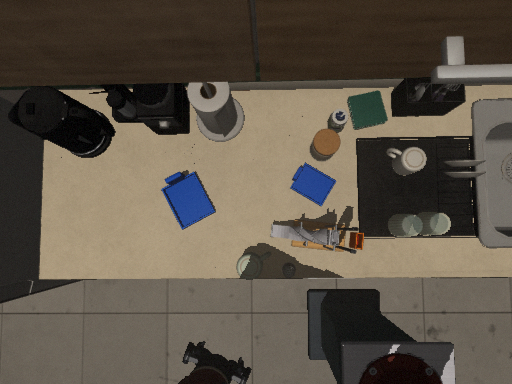

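View pics/side0.png

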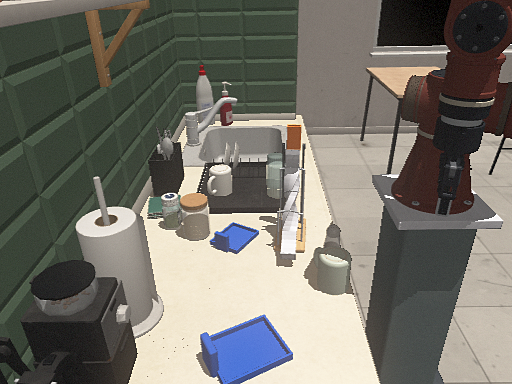

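Top: robot at the bottom; small tray at about (313,184) with its tab at (298,172), large tray at (188,200), chute from the outlet (272,230) to the orange holder (357,241), mug at (250,265), jar (327,143), shaker (338,120). Side: small tray (237,237), chute (292,200).

```bash
python3 - <<'E'
from h import *
p=cv2.imread('pics/top0.png'); d=np.load('pics/top0.npy'); P=cloud('top',d)
hsv=cv2.cvtColor(p,cv2.COLOR_BGR2HSV)
blue=cv2.inRange(hsv,(105,120,60),(130,255,255))
n,l,s,c=cv2.connectedComponentsWithStats(blue)
for i in range(1,n):
    if s[i,4]>100:
        Q=P[l==i]; print('blue',c[i],s[i,4],Q.mean(0).round(1),Q.min(0).round(),Q.max(0).round())
        F=Q[Q[:,2]<20]; print(' rim rect',cv2.minAreaRect(F[:,:2].astype(np.float32)))
        T=Q[Q[:,2]>25]; print(' tab',len(T), T.mean(0).round(1) if len(T) else '')
org=cv2.inRange(hsv,(3,160,90),(14,255,255))
Q=P[(org>0)&(P[...,2]>150)&(P[...,2]<330)]; print('orange',len(Q),Q.min(0).round(),Q.max(0).round(),np.median(Q,0).round(1))
reg=np.zeros_like(blue,bool); reg[205:260,262:372]=1
Q=P[reg&(P[...,2]>22)]
for lo in range(20,320,20):
    z=Q[(Q[:,2]>=lo)&(Q[:,2]<lo+20)]
    if len(z)>3: print(lo,len(z),z.mean(0).round(1),z[:,:2].min(0).round(),z[:,:2].max(0).round())
print('wktop',P[200,240],P[240,200])
for (u,v) in [(327,143),(338,120),(247,265),(289,268)]: print(u,v,P[v,u].round(1))
cv2.imwrite('pics/a.png',np.hstack([cv2.resize(p[150:280,235:375],(420*1,390),interpolation=cv2.INTER_CUBIC),cv2.resize(cv2.imread('pics/side0.png')[100:270,205:345],(321,390),interpolation=cv2.INTER_CUBIC)]))
E
```

```text
blue [312.23382625 183.52772643] 1082 [617.9 239.6  17.1] [491. 172.  -4.] [ 681.  368. 1136.]
 rim rect ((617.6175537109375, 237.1358184814453), (106.03218078613281, 87.94086456298828), 58.32083511352539)
 tab 69 [621.1 298.2 221.1]
blue [188.26523077 200.10030769] 1625 [574.3 612.4   6.7] [490. 368.  -6.] [ 659.  692. 1136.]
 rim rect ((575.9375610351562, 613.505615234375), (141.57200622558594, 111.90203094482422), 27.591320037841797)
 tab 5 [543.  486.4 693.8]
orange 63 [443. 163. 263.] [476. 182. 299.] [460.3 171.1 294.5]
20 21 [478.8 219.8  29.8] [418.  86.] [532. 379.]
40 187 [475.8 337.   49.4] [411. 175.] [504. 376.]
60 132 [457.3 323.   70.4] [402. 170.] [494. 390.]
80 117 [467.6 286.2  91.1] [432. 175.] [503. 311.]
100 85 [474.  274.8 110.1] [432. 164.] [503. 302.]
120 83 [472.3 261.7 130.5] [431. 174.] [494. 292.]
140 112 [466.8 247.7 150.9] [432. 166.] [494. 273.]
160 142 [465.8 234.  170.6] [433. 169.] [494. 262.]
180 165 [461.8 209.9 188.2] [432. 170.] [494. 240.]
200 49 [463.5 211.5 205.4] [433. 171.] [486. 222.]
220 31 [461.  189.  232.3] [432. 172.] [489. 234.]
240 117 [461.9 193.1 248.4] [428. 162.] [489. 234.]
260 77 [459.3 172.8 270.6] [443. 164.] [477. 182.]
280 101 [458.8 172.4 291.7] [440. 163.] [478. 182.]
wktop [5.72890242e+02 4.56191080e+02 1.14939577e-02] [453.81692191 577.11444315   3.17399268]
327 143 [718.3 207.8 111.4]
338 120 [785.4 173.8  98.8]
247 265 [386.8 431.4  86.3]
289 268 [378.  316.1  87. ]
```

View pics/a.png

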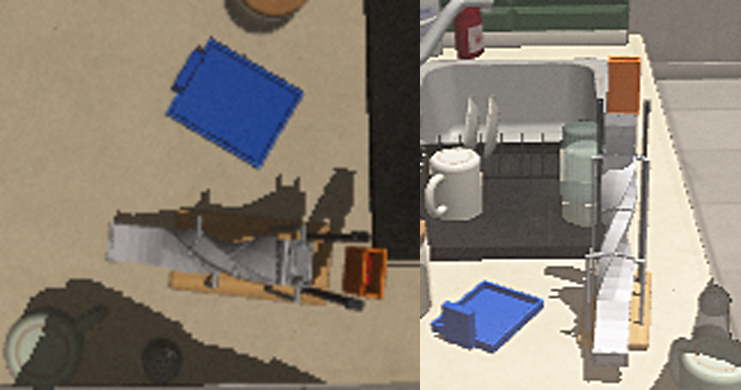

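```bash
python3 - <<'E'
from h import *
p=cv2.imread('pics/top0.png'); d=np.load('pics/top0.npy'); P=cloud('top',d)
hsv=cv2.cvtColor(p,cv2.COLOR_BGR2HSV); v,u=np.mgrid[0:384,0:512]
blue=cv2.inRange(hsv,(105,120,40),(130,255,255))>0
box=lambda a,b,c,e:(u>=a)&(u<b)&(v>=c)&(v<e)
B=blue&box(288,340,160,208)
T=P[B&(P[...,2]>40)&(P[...,2]<60)]; print('tab',len(T),T.mean(0),cv2.minAreaRect(T[:,:2].astype(np.float32)))
F=P[B&(P[...,2]<20)&(P[...,2]>7)]; print('rim',len(F),F.mean(0),cv2.minAreaRect(F[:,:2].astype(np.float32)))
F=P[B&(P[...,2]<7)]; print('floor',len(F),F.mean(0),cv2.minAreaRect(F[:,:2].astype(np.float32)))
R=box(262,372,205,260); Z=P[...,2]
Q=P[R&(Z>240)&(Z<262)]
for a,b,n in [(428,443,'post1'),(478,495,'post2'),(445,477,'mid')]:
    q=Q[(Q[:,0]>a)&(Q[:,0]<b)]; print(n,len(q),q.mean(0).round(1),q.min(0).round(1),q.max(0).round(1))
q=P[R&(Z>270)&(Z<302)&(P[...,1]<190)]; print('holder',len(q),np.median(q,0),cv2.minAreaRect(q[:,:2].astype(np.float32)))
# duct lower: cross sections by y
for y in range(300,380,8):
    q=P[R&(Z>25)&(abs(P[...,1]-y)<4)&(P[...,0]>440)]
    if len(q): print(y,len(q),q[:,0].min().round(1),q[:,0].max().round(1),q.mean(0).round(1))
w=R&(Z>8)&(Z<17)&(hsv[...,1]>110)
q=P[w]; print('base',len(q),cv2.minAreaRect(q[:,:2].astype(np.float32)))
s=np.load('pics/side0.npy'); S=cloud('side',s); ps=cv2.imread('pics/side0.png')
v,u=np.mgrid[0:384,0:512]
Rs=(u>270)&(u<320)&(v>190)&(v<265)
for y in range(290,385,8):
    q=S[Rs&(S[...,2]>20)&(abs(S[...,1]-y)<4)&(S[...,0]>440)&(S[...,0]<510)]
    if len(q): print('s',y,len(q),q[:,0].min().round(1),q[:,0].max().round(1),q.mean(0).round(1),q[:,2].max().round(1))
for X in [(378,316,45),(387,431,45)]: print(proj('side',np.array(X)))
E
```

```text
tab 56 [645.89585363 285.00379565  48.29303982] ((646.4631958007812, 284.5700378417969), (11.419540405273438, 39.48396301269531), 58.40446472167969)
rim 151 [614.77457019 231.37791201  10.52384549] ((617.6175537109375, 237.1358184814453), (106.03218078613281, 87.94086456298828), 58.32083511352539)
floor 861 [618.1209481  236.21894775   1.93980608] ((617.1795043945312, 236.5377960205078), (100.39573669433594, 84.78024291992188), 58.276248931884766)
post1 23 [432.9 175.8 245.9] [428.4 168.7 242.1] [442.5 182.2 247.8]
post2 28 [484.3 180.  246.2] [479.9 161.6 241.3] [488.6 231.  254. ]
mid 63 [461.7 203.5 251. ] [445.1 164.6 240.8] [475.4 234.2 261.5]
holder 142 [458.0411757  171.71084098 289.84002834] ((458.87945556640625, 171.82180786132812), (17.31122589111328, 35.75494384765625), 82.99765014648438)
300 48 454.0 492.7 [473.7 300.5  92.2]
308 41 456.6 492.8 [475.2 308.6  81. ]
316 39 459.3 492.9 [476.1 316.5  71.3]
324 37 459.2 493.0 [477.  324.4  62. ]
332 37 461.9 496.0 [477.9 332.7  54.3]
340 35 461.9 496.1 [480.4 340.7  50.1]
348 28 461.7 496.1 [478.3 347.6  46.5]
356 38 464.6 499.2 [481.4 355.3  43.7]
364 22 464.6 499.2 [479.5 362.2  41.9]
372 32 491.0 491.0 [ 491.   368.4 1135.8]
base 459 ((487.4709167480469, 200.41146850585938), (193.37258911132812, 129.44540405273438), 83.16626739501953)
s 290 91 452.7 502.8 [473.8 290.2 104. ] 125.0
s 298 78 453.4 490.6 [472.9 298.2  94.7] 111.5
s 306 79 454.0 490.8 [473.3 305.8  85.3] 99.9
s 314 85 456.8 491.4 [476.2 314.2  73.8] 83.4
s 322 61 459.6 493.9 [476.  321.9  63.7] 72.8
s 330 64 460.0 494.4 [475.4 329.8  56.6] 66.4
s 338 51 460.1 494.7 [477.  338.3  50.1] 57.4
s 346 62 460.7 494.9 [478.8 346.1  40.5] 51.1
s 354 86 463.6 497.5 [479.7 354.   34.4] 49.1
s 362 46 461.2 497.9 [477.9 361.3  37.1] 45.4
s 370 6 462.5 474.3 [468.4 367.4  42.4] 43.2
[327.54169537 240.27548886]
[330.92891498 269.85629724]
```

Measured: tab at (646,285,48) and tray heading 58.3°. Chute heading is 83°, hinge at (458.5,172), outlet at about (481.5,360,32). The spacing matches the given 189 mm and the tray sizes match too. Now moving over the tab.

```bash
python3 -m crank '[-0.6,-0.02,0,0,0,0,-1,-0.03,0,0,0,0]' 1; python3 -m crank '[-0.6,-0.02,0,0,0,0,-1,-0.03,0,0,0,0]'; python3 -m crank '[-0.6,-0.02,0,0,0,0,-1,-0.03,0,0,0,0]'; python3 -m crank '[-0.6,-0.02,0,0,0,0,-1,-0.03,0,0,0,0]'; python3 -m crank '[-0.5,0,0.3,0,0,0.025,-0.86,0,0.6,0,0,0.05,-0.86,0,0.7,0,0,0.05,-0.86,0,0.7,0,0,0.05]'
```

```text
time_s: 0.35
ee_pos: [295.1, 442.0, 218.1]
orientation: [[-0.923, 0.386, -0.0], [0.386, 0.923, -0.0], [-0.0, -0.0, -1.0]]
wrist_force: [-0.0, -0.3, 0.7]
opening: 85.1
finger_force: 0.0
time_s: 0.6
ee_pos: [386.9, 400.1, 218.1]
orientation: [[-0.922, 0.387, -0.0], [0.387, 0.922, -0.0], [-0.0, -0.0, -1.0]]
wrist_force: [0.1, -0.0, 0.3]
opening: 84.9
finger_force: 0.0
time_s: 0.85
ee_pos: [478.0, 358.6, 218.0]
orientation: [[-0.922, 0.388, -0.0], [0.388, 0.922, -0.0], [0.0, -0.0, -1.0]]
wrist_force: [-0.6, 1.0, 0.6]
opening: 85.4
finger_force: 0.0
time_s: 1.1
ee_pos: [569.1, 317.0, 217.8]
orientation: [[-0.922, 0.388, -0.0], [0.388, 0.922, -0.0], [0.0, -0.001, -1.0]]
wrist_force: [-0.3, 0.6, 0.2]
opening: 85.6
finger_force: 0.0
time_s: 1.6
ee_pos: [645.4, 285.2, 147.2]
orientation: [[-0.851, 0.525, -0.003], [0.525, 0.851, -0.001], [0.002, -0.002, -1.0]]
wrist_force: [-0.1, 0.0, 0.1]
opening: 85.5
finger_force: 0.0
```

```bash
python3 -m crank '[0,0,0.5,0,0,0,0,0,0.9,0,0,0,0,0,0.9,0,0,0]' ; python3 -m crank '[0,0,0.1,0,0,0,0,0,0.18,0,0,0,0,0,0.18,0,0,0]' -0.2; python3 -m crank '[0,0,0,0,0,0,0,0,0,0,0,0,0,0,0,0,0,0,0,0,0,0,0,0,0,0,0,0,0,0,0,0,0,0,0,0]' -1
python3 -c "
from h import *
p,d=snap('top','t1');q,e=snap('side','s1')
cv2.imwrite('pics/b.png',np.hstack([cv2.resize(p[130:250,260:370],(385,420),interpolation=2),cv2.resize(q[180:280,195:295],(400,420),interpolation=2)]))"
```

```text
time_s: 1.98
ee_pos: [643.8, 285.6, 56.9]
orientation: [[-0.851, 0.525, -0.004], [0.525, 0.851, -0.001], [0.003, -0.003, -1.0]]
wrist_force: [-0.2, 0.4, 0.5]
opening: 85.5
finger_force: 0.0
time_s: 2.35
ee_pos: [646.5, 285.4, 40.7]
orientation: [[-0.851, 0.526, 0.0], [0.526, 0.851, 0.0], [-0.0, 0.0, -1.0]]
wrist_force: [0.8, -0.5, -0.6]
opening: 34.8
finger_force: 0.0
time_s: 3.1
ee_pos: [646.5, 285.3, 40.4]
orientation: [[-0.85, 0.526, -0.0], [0.526, 0.85, 0.0], [0.0, -0.0, -1.0]]
wrist_force: [-0.0, -0.3, 0.1]
opening: 0.0
finger_force: 0.0
```

View pics/b.png

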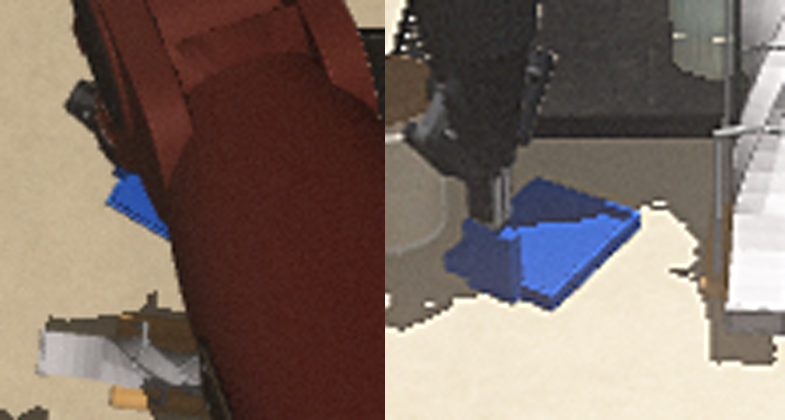

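Top: the arm hides the tray. Side: the fingers, shut at about (485,190-225) in the crop, seem to stand beside or behind the tab at (485,230-300). Opening is 0, so the tab is not gripped. Measuring the tray now.

```bash
cat > tr.py <<'E'
from h import *
def tray(n,f):
    p=cv2.imread(f'pics/{f}.png');P=cloud(n,np.load(f'pics/{f}.npy'))
    h=cv2.cvtColor(p,cv2.COLOR_BGR2HSV);B=(cv2.inRange(h,(105,110,30),(130,255,255))>0)&(P[...,0]>400)&(P[...,0]<720)&(P[...,1]<480)&(P[...,1]>130)&(P[...,2]<60)
    Q=P[B];T=Q[Q[:,2]>20]
    print(f,len(Q),cv2.minAreaRect(Q[:,:2].astype(np.float32)))
    print(' tab',len(T),T.mean(0).round(1),T.min(0).round(1),T.max(0).round(1))
    for a in ((Q[:,2]>7)&(Q[:,2]<15),Q[:,2]<6): print('  low',a.sum(),Q[a].mean(0).round(1),cv2.minAreaRect(Q[a][:,:2].astype(np.float32)))
E
python3 -c "
from tr import *
tray('side','side0');tray('side','s1')
for f in('side0','s1'):
  p=cv2.imread(f'pics/{f}.png')[205:265,195:275]; cv2.imwrite(f'pics/c_{f}.png',p)
cv2.imwrite('pics/c.png',np.hstack([cv2.resize(cv2.imread(f'pics/c_{f}.png'),(400,300),interpolation=2) for f in('side0','s1')]))"
```

```text
side0 566 ((617.6150512695312, 240.87879943847656), (119.94664001464844, 90.51107025146484), 59.949947357177734)
 tab 41 [643.3 287.3  47.6] [627.3 273.8  38.3] [661.5 297.9  52. ]
  low 107 [604.5 231.9  10.3] ((615.506103515625, 237.24392700195312), (110.6048583984375, 87.806640625), 57.82951354980469)
  low 415 [607.2 229.8   1.8] ((616.572265625, 239.7244873046875), (111.37467956542969, 88.07643127441406), 57.3780632019043)
s1 464 ((616.5132446289062, 242.4321746826172), (117.11399841308594, 88.49006652832031), 60.901309967041016)
 tab 38 [633.7 294.3  40.8] [627.3 279.5  20.9] [661.5 300.8  50.5]
  low 100 [592.8 235.6  10.1] ((616.2459716796875, 240.8773193359375), (114.1368179321289, 87.44483947753906), 60.901309967041016)
  low 319 [602.2 242.6   1.8] ((613.8512573242188, 242.70367431640625), (112.73650360107422, 79.31214904785156), 59.16205978393555)
```

View pics/c.png

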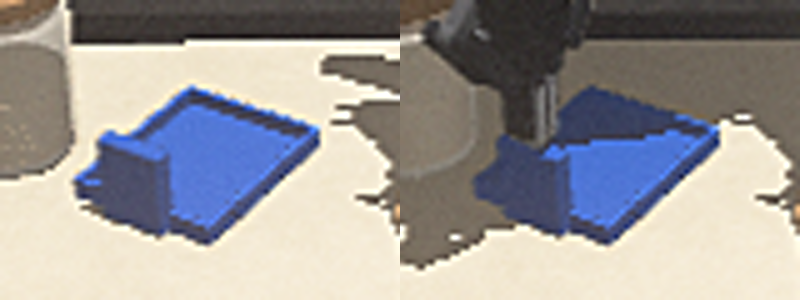

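```bash
python3 -c "
from h import *
o=observe();t=o['ee_pos'];z=o['orientation'][:,2];print(t,o['wrist_force'],o['opening'])
for k in (0,22): 
  q=proj('side',t+k*z);print(k,q,(q-[195,205])*5+[400,0])
S=cloud('side',np.load('pics/s1.npy'))
for v in range(215,240,2): print(v,[S[v,u].round(0).astype(int).tolist() for u in (215,219,222,224)])
"
```

```text
[646.50229066 285.29594138  40.39616156] [-1.3097296  -0.00176937 -0.07540717] -0.11516490158199867
0 [220.79172663 236.05958324] [528.95863316 155.29791621]
22 [221.3218715  243.12058229] [531.60935751 190.60291146]
215 [[657, 288, 106], [645, 304, 115], [639, 293, 108], [635, 285, 103]]
217 [[653, 319, 118], [645, 303, 109], [638, 298, 105], [634, 290, 100]]
219 [[653, 320, 114], [645, 303, 103], [639, 298, 99], [635, 286, 92]]
221 [[653, 319, 107], [646, 303, 97], [639, 301, 96], [635, 289, 88]]
223 [[654, 317, 100], [646, 302, 91], [640, 296, 87], [635, 289, 82]]
225 [[658, 294, 80], [647, 298, 82], [640, 298, 82], [636, 288, 76]]
227 [[675, 176, -2], [647, 299, 77], [640, 296, 75], [636, 292, 72]]
229 [[674, 189, -1], [648, 301, 72], [641, 297, 70], [636, 292, 66]]
231 [[673, 197, -2], [648, 300, 66], [641, 298, 64], [637, 292, 60]]
233 [[661, 280, 47], [650, 289, 52], [642, 294, 56], [646, 215, 3]]
235 [[662, 283, 42], [650, 289, 46], [643, 288, 45], [637, 292, 48]]
237 [[662, 282, 35], [651, 288, 40], [642, 296, 45], [637, 298, 46]]
239 [[663, 281, 29], [651, 290, 34], [643, 290, 35], [637, 297, 39]]
```

```bash
python3 -m crank '[0,0,-0.3,0,0,0,0,0,-0.5,0,0,0,0,0,-0.5,0,0,0,0,0,-0.5,0,0,0]' 
python3 -c "
from tr import *
q,e=snap('side','s2')
tray('side','s2')
cv2.imwrite('pics/d.png',cv2.resize(q[170:265,185:285],(600,570),interpolation=2))"
```

```text
time_s: 3.7
ee_pos: [646.0, 285.1, 89.4]
orientation: [[-0.85, 0.526, -0.001], [0.526, 0.85, -0.0], [0.001, -0.001, -1.0]]
wrist_force: [-0.2, -0.5, 0.5]
opening: -0.1
finger_force: 0.0
s2 496 ((617.5916137695312, 241.5703887939453), (118.11692810058594, 88.194091796875), 58.47561264038086)
 tab 46 [637.3 291.7  43.8] [627.1 277.6  22. ] [661.9 300.   50.4]
  low 102 [591.5 239.6   9.9] ((616.5018310546875, 239.793701171875), (113.94835662841797, 88.194091796875), 58.47561264038086)
  low 340 [603.  240.4   1.8] ((613.783447265625, 244.2093505859375), (114.98896789550781, 77.70984649658203), 58.43559646606445)
```

View pics/d.png

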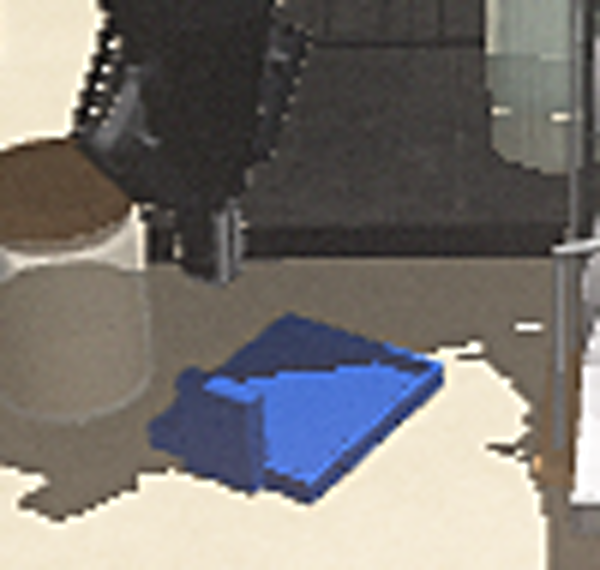

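```bash
python3 -c "
from h import *
S=cloud('side',np.load('pics/s2.npy'))
for v in range(196,222,2): print(v,[S[v,u].round(0).astype(int).tolist() for u in (216,218,220,222,224)])
print(observe()['qpos'],proj('side',np.array([646,285,67.])))
"
```

```text
196 [[649, 302, 167], [644, 304, 167], [639, 306, 168], [636, 287, 158], [631, 286, 157]]
198 [[652, 277, 147], [644, 303, 161], [640, 300, 159], [636, 290, 154], [631, 288, 153]]
200 [[649, 302, 156], [644, 303, 156], [640, 299, 153], [636, 291, 149], [632, 287, 147]]
202 [[648, 314, 157], [645, 304, 151], [640, 301, 149], [636, 296, 146], [632, 290, 143]]
204 [[648, 319, 154], [645, 302, 144], [641, 299, 143], [637, 293, 139], [633, 286, 135]]
206 [[649, 315, 146], [534, 1143, 621], [641, 297, 136], [637, 294, 134], [633, 287, 130]]
208 [[652, 294, 129], [646, 299, 132], [642, 294, 129], [637, 293, 128], [633, 285, 123]]
210 [[652, 293, 123], [646, 302, 128], [643, 292, 122], [638, 294, 123], [633, 288, 119]]
212 [[652, 296, 119], [647, 301, 121], [643, 297, 119], [638, 293, 117], [633, 291, 115]]
214 [[653, 295, 112], [648, 297, 114], [643, 297, 114], [638, 296, 113], [634, 288, 108]]
216 [[655, 286, 101], [649, 291, 104], [643, 297, 107], [638, 295, 107], [654, 120, 0]]
218 [[677, 128, -2], [671, 129, -1], [666, 124, -4], [660, 124, -4], [653, 130, -1]]
220 [[677, 136, -4], [670, 140, -1], [664, 141, -1], [658, 141, -1], [653, 138, -3]]
[ 1.78895594e+01  4.13714873e+01  1.22979132e+01  6.10247843e+01
 -1.42135597e-03  4.96288807e+01] [220.344641   227.26028882]
```

The side depth shows the shut fingertips at z≈103 with ee_z=89. The tips are therefore about 35 mm higher than the tool data suggests, and they closed just above the tab. I'll open and descend by the camera's measure, tips to about 20 mm, watching the force.

```bash
python3 -m crank '[0,0,0,0,0,0,0,0,0,0,0,0,0,0,0.2,0,0,0,0,0,0.5,0,0,0,0,0,0.6,0,0,0,0,0,0.6,0,0,0]' 0.4;  python3 -m crank '[0,0,0.1,0,0,0,0,0,0.2,0,0,0,0,0,0.2,0,0,0]'; python3 -m crank '[0,0,0,0,0,0,0,0,0,0,0,0,0,0,0,0,0,0,0,0,0,0,0,0,0,0,0,0,0,0,0,0,0,0,0,0]' -1
```

```text
time_s: 4.5
ee_pos: [646.1, 285.2, 29.9]
orientation: [[-0.85, 0.526, -0.001], [0.526, 0.85, -0.0], [0.001, -0.001, -1.0]]
wrist_force: [-0.7, -0.1, 0.7]
opening: 59.9
finger_force: 0.0
time_s: 4.88
ee_pos: [645.8, 285.1, 9.5]
orientation: [[-0.85, 0.526, -0.001], [0.526, 0.85, -0.0], [0.001, -0.001, -1.0]]
wrist_force: [0.8, 0.3, 0.0]
opening: 60.0
finger_force: 0.0
time_s: 5.62
ee_pos: [646.8, 285.3, 10.9]
orientation: [[-0.85, 0.526, 0.001], [0.526, 0.85, 0.0], [-0.001, 0.0, -1.0]]
wrist_force: [-1.5, -0.9, 5.5]
opening: 11.5
finger_force: 59.6
```

Gripped (opening 11.5, 60 N). Lifting and carrying to a staging point beyond the outlet, turning to 83°.

```bash
python3 -m crank '[0,0,-0.3,0,0,0,0,0,-0.6,0,0,0,0,0,-0.8,0,0,0,0,0,-0.8,0,0,0]'; python3 -m crank '[0.4,0.18,0,0,0,0,0.81,0.37,0,0,0,0,0.81,0.37,0,0,0,0]';  python3 -m crank '[0.4,0.18,0,0,0,0,0.81,0.37,0,0,0,0,0.81,0.37,0,0,0,0]'; python3 -m crank '[0.2,0.1,0,0,0,-0.03,0.4,0.18,0,0,0,-0.07,0.6,0.3,0,0,0,-0.11,0.81,0.37,0,0,0,-0.137,0.81,0.37,0,0,0,-0.137,0.81,0.37,0,0,0,-0.137]'
```

```text
time_s: 6.12
ee_pos: [647.3, 285.7, 91.5]
orientation: [[-0.851, 0.526, 0.002], [0.526, 0.851, 0.001], [-0.001, 0.002, -1.0]]
wrist_force: [-0.1, -0.2, -2.9]
opening: 11.0
finger_force: 59.0
time_s: 6.5
ee_pos: [594.1, 361.7, 88.5]
orientation: [[-0.852, 0.523, -0.003], [0.523, 0.852, -0.0], [0.002, -0.002, -1.0]]
wrist_force: [0.2, -0.7, -3.6]
opening: 11.0
finger_force: 59.0
time_s: 6.88
ee_pos: [545.4, 435.1, 88.8]
orientation: [[-0.852, 0.523, -0.002], [0.523, 0.852, -0.001], [0.001, -0.002, -1.0]]
wrist_force: [-0.1, -1.3, -2.7]
opening: 10.7
finger_force: 68.0
time_s: 7.62
ee_pos: [498.9, 506.3, 89.6]
orientation: [[-0.992, 0.125, -0.0], [0.125, 0.992, -0.001], [0.0, -0.001, -1.0]]
wrist_force: [-0.3, -0.1, -2.6]
opening: 10.7
finger_force: 68.1
```

```bash
python3 -m crank '[0,0,0.3,0,0,0,0,0,0.6,0,0,0,0,0,0.74,0,0,0,0,0,0.74,0,0,0]'
python3 -c "
from tr import *
p,d=snap('top','t3');q,e=snap('side','s3'); P=cloud('top',d);S=cloud('side',e)
for n,im,C in(('top',p,P),('side',q,S)):
  h=cv2.cvtColor(im,cv2.COLOR_BGR2HSV);B=(cv2.inRange(h,(105,110,30),(130,255,255))>0)&(C[...,0]>400)&(C[...,0]<560)&(C[...,1]<540)&(C[...,1]>370)&(C[...,2]<80)
  Q=C[B];print(n,len(Q),cv2.minAreaRect(Q[:,:2].astype(np.float32)),np.percentile(Q[:,2],[2,30,50,70,98]).round(1))
  for y in range(390,520,15):
    r=Q[abs(Q[:,1]-y)<7]
    if len(r): print('  ',y,len(r),r[:,0].min().round(),r[:,0].max().round(),np.percentile(r[:,2],[3,50,97]).round(1))
cv2.imwrite('pics/e.png',np.hstack([cv2.resize(p[150:290,200:310],(330,420),interpolation=2),cv2.resize(q[180:320,230:360],(390,420),interpolation=2)]))"
```

```text
time_s: 8.12
ee_pos: [498.2, 506.5, 15.5]
orientation: [[-0.992, 0.124, -0.001], [0.124, 0.992, -0.001], [0.001, -0.001, -1.0]]
wrist_force: [1.0, -0.5, -2.5]
opening: 10.9
finger_force: 68.1
top 715 ((494.2534484863281, 449.97918701171875), (104.61901092529297, 87.03985595703125), 82.61493682861328) [ 2.1  6.1  7.2  8.7 17.8]
   390 10 506.0 529.0 [12.2 16.2 19.6]
   405 134 447.0 532.0 [ 2.1  7.5 17.8]
   420 149 447.0 533.0 [ 2.8  7.  15.6]
   435 149 450.0 536.0 [ 2.2  6.8 16.6]
   450 126 450.0 536.0 [ 3.3  7.2 15. ]
   465 65 468.0 539.0 [ 2.5  7.1 16.3]
   480 56 507.0 542.0 [ 4.4  8.3 16.2]
   495 25 519.0 542.0 [ 4.   8.1 19.6]
side 477 ((497.3956298828125, 471.81097412109375), (149.67010498046875, 89.22527313232422), 82.26213073730469) [ 4.9  6.5  7.6 13.3 53. ]
   390 6 520.0 527.0 [15.3 16.3 18.1]
   405 53 446.0 530.0 [ 4.9  8.8 16.4]
   420 50 447.0 523.0 [ 4.4  6.7 14.4]
   435 55 448.0 532.0 [ 5.1  6.7 15.6]
   450 48 449.0 535.0 [ 5.  7. 16.]
   465 46 451.0 537.0 [ 5.4  6.7 18.4]
   480 44 454.0 477.0 [ 5.2  6.6 15.8]
   495 48 456.0 542.0 [ 5.   8.4 18.2]
   510 79 457.0 527.0 [ 5.7 16.1 54.6]
```

View pics/e.png

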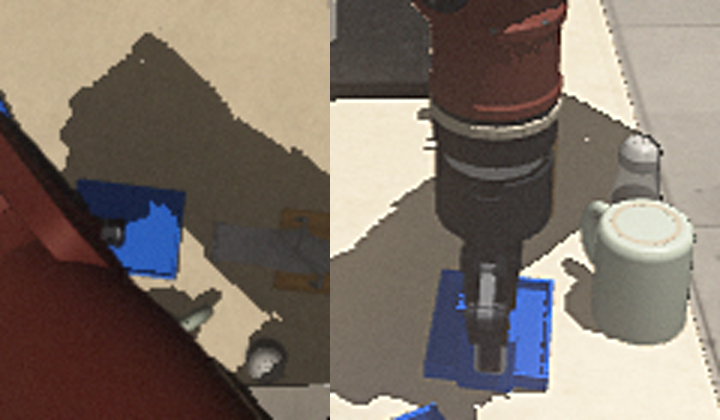

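Tray level and about 4 mm up, centred at (494,450), heading 82.6°. The mug and shaker are clear. Lowering slightly, sliding in under the outlet, then setting down.

```bash
python3 -m crank '[0,0,0.03,0,0,0,0,-0.2,0.03,0,0,0,0,-0.45,0.03,0,0,0,0.006,-0.7,0.03,0,0,0,0.006,-0.88,0.03,0,0,0,0.006,-0.88,0.03,0,0,0,0.006,-0.88,0.045,0,0,0,0.006,-0.88,0.045,0,0,0]'
python3 -c "
from h import *
p,d=snap('top','t4');q,e=snap('side','s4'); P=cloud('top',d);S=cloud('side',e)
for n,im,C in(('top',p,P),('side',q,S)):
  h=cv2.cvtColor(im,cv2.COLOR_BGR2HSV);B=(cv2.inRange(h,(105,110,30),(130,255,255))>0)&(C[...,0]>400)&(C[...,0]<560)&(C[...,1]<460)&(C[...,1]>290)&(C[...,2]<80)
  Q=C[B];print(n,len(Q),cv2.minAreaRect(Q[Q[:,2]<20][:,:2].astype(np.float32)),np.percentile(Q[:,2],[2,30,50,70,98]).round(1))
  for y in range(300,440,12):
    r=Q[abs(Q[:,1]-y)<6]
    if len(r): print('  ',y,len(r),r[:,0].min().round(),r[:,0].max().round(),np.percentile(r[:,2],[3,50,97]).round(1))
"
```

```text
time_s: 9.22
ee_pos: [487.4, 421.3, 12.4]
orientation: [[-0.992, 0.123, 0.001], [0.123, 0.992, 0.001], [-0.001, 0.001, -1.0]]
wrist_force: [1.4, -0.1, 0.6]
opening: 10.9
finger_force: 68.6
top 190 ((490.9897766113281, 323.4134216308594), (104.07355499267578, 49.77967834472656), 26.83916664123535) [ 0.1  3.5  4.9  7.1 15.5]
   312 30 446.0 520.0 [ 0.4  9.5 15. ]
   324 59 434.0 520.0 [ 0.2  4.5 14.5]
   336 39 452.0 523.0 [-0.7  5.  15.4]
   348 33 499.0 523.0 [ 1.3  4.4 15.3]
   360 25 502.0 526.0 [ 0.5  4.8 15.5]
   372 4 520.0 526.0 [ 3.1  6.7 11.6]
side 314 ((479.2731628417969, 371.0485534667969), (116.7619400024414, 83.43656921386719), 85.08196258544922) [ 0.8  2.4  3.3  5.5 46.4]
   312 23 438.0 516.0 [ 1.9 10.5 14.9]
   324 37 433.0 501.0 [ 0.9  3.5 12.4]
   336 33 434.0 509.0 [ 0.4  3.2 11.3]
   348 33 438.0 465.0 [ 1.1  2.8 10.8]
   360 34 439.0 468.0 [ 1.3  2.4 10.1]
   372 29 440.0 464.0 [ 1.1  2.6 11.1]
   384 31 441.0 465.0 [ 1.3  2.9 11.4]
   396 34 442.0 466.0 [ 1.2  3.1 12.5]
   408 19 446.0 467.0 [ 1.6  3.2 10.5]
   420 31 447.0 474.0 [ 2.  11.3 49.6]
   432 10 471.0 477.0 [ 2.6 18.5 49.8]
```

```bash
python3 -m crank '[0,0,0.01,0,0,0,0,0,0.01,0,0,0]';python3 -m crank '[0,0,0,0,0,0,0,0,0,0,0,0,0,0,0,0,0,0,0,0,0,0,0,0,0,0,0,0,0,0]' -0.2; python3 -m crank '[0,0,-0.15,0,0,0,0,0,-0.4,0,0,0,0,0,-0.8,0,0,0,0,0,-1,0,0,0,0,0,-1,0,0,0]'; python3 -m crank '[0,0,-0.4,0,0,0,0,0,-0.8,0,0,0,0,0,-1,0,0,0,0,0,-1,0,0,0]' -1; python3 -m crank '[0.3,0,-0.4,0,0,0,0.6,0,-0.8,0,0,0,0.9,0,-1,0,0,0,0.9,0,-1,0,0,0]'
python3 -c "
from h import *
p,d=snap('top','t5');q,e=snap('side','s5'); P=cloud('top',d);S=cloud('side',e)
cv2.imwrite('pics/f.png',np.hstack([cv2.resize(p[170:290,215:375],(480,360),interpolation=2),cv2.resize(q[180:300,250:350],(300,360),interpolation=2)]))"
```

```text
time_s: 9.57
ee_pos: [487.7, 421.3, 12.1]
orientation: [[-0.992, 0.123, 0.002], [0.123, 0.992, 0.002], [-0.002, 0.002, -1.0]]
wrist_force: [1.1, 0.7, 7.5]
opening: 10.6
finger_force: 69.7
time_s: 10.2
ee_pos: [486.7, 420.3, 10.8]
orientation: [[-0.992, 0.123, -0.0], [0.123, 0.992, -0.0], [0.0, -0.0, -1.0]]
wrist_force: [-0.9, -0.6, 0.6]
opening: 34.0
finger_force: 0.0
time_s: 10.82
ee_pos: [488.0, 421.2, 113.6]
orientation: [[-0.992, 0.123, 0.004], [0.123, 0.992, 0.002], [-0.003, 0.003, -1.0]]
wrist_force: [-0.4, -0.6, -0.1]
opening: 34.0
finger_force: 0.0
time_s: 11.32
ee_pos: [487.3, 420.6, 211.7]
orientation: [[-0.992, 0.123, 0.002], [0.123, 0.992, 0.001], [-0.001, 0.001, -1.0]]
wrist_force: [0.3, 0.2, -1.1]
opening: 0.2
finger_force: 0.0
time_s: 11.82
ee_pos: [396.1, 432.0, 311.2]
orientation: [[-0.993, 0.121, 0.0], [0.121, 0.993, 0.001], [-0.0, 0.001, -1.0]]
wrist_force: [1.5, 0.2, -0.4]
opening: 0.2
finger_force: 0.0
```

View pics/f.png

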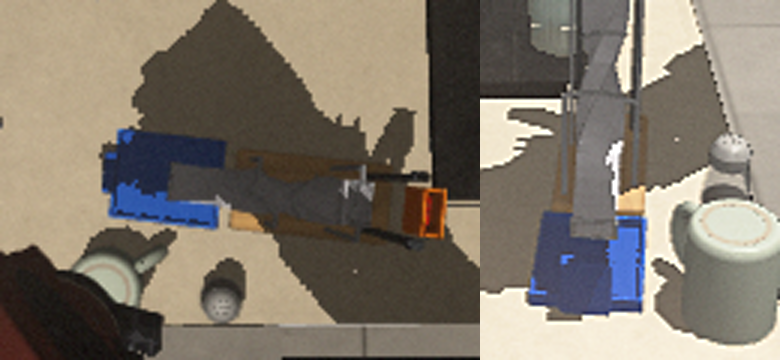

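Tray sits flat under the outlet: duct end at crop (167,182), tray spanning x 105-225 and y 130-228. Mug and shaker are unmoved. Going behind the holder with shut fingers, turned 90°.

```bash
python3 -m crank '[-0.15,-0.5,-0.14,0,0,0,-0.31,-0.97,-0.14,0,0,0,-0.31,-0.97,-0.14,0,0,0]' -1; python3 -m crank '[-0.15,-0.5,0,0,0,0,-0.31,-0.97,0,0,0,0,-0.31,-0.97,0,0,0,0]'; python3 -m crank '[-0.05,-0.2,0,0,0,0.05,-0.1,-0.4,0,0,0,0.11,-0.2,-0.6,0,0,0,0.17,-0.31,-0.8,0,0,0,0.23,-0.31,-0.97,0,0,0,0.29,-0.31,-0.97,0,0,0,0.35,-0.31,-0.97,0,0,0,0.4,-0.31,-0.97,0,0,0,0.45,-0.31,-0.97,0,0,0,0.5,-0.31,-0.97,0,0,0,0.5]'
python3 -c "
from h import *
o=observe();print(o['qpos'].round(1))
q,e=snap('side','s6');p,d=snap('top','t6')
S=cloud('side',e);t=o['ee_pos']
B=(abs(S[...,0]-t[0])<70)&(abs(S[...,1]-t[1])<60)&(S[...,2]>t[2]-30)
for z in range(290,440,8):
  r=S[B&(abs(S[...,2]-z)<4)]
  if len(r)>2: print(z,len(r),np.percentile(r[:,0],[3,97]).round(),np.percentile(r[:,1],[3,50,97]).round())
"
```

```text
time_s: 12.3
ee_pos: [417.3, 328.2, 323.5]
orientation: [[-0.992, 0.127, -0.002], [0.127, 0.992, -0.002], [0.001, -0.002, -1.0]]
wrist_force: [-0.7, 0.1, -0.6]
opening: 0.1
finger_force: 0.0
time_s: 12.68
ee_pos: [435.8, 228.8, 323.6]
orientation: [[-0.992, 0.127, -0.002], [0.127, 0.992, -0.001], [0.002, -0.001, -1.0]]
wrist_force: [-0.0, 0.7, -0.1]
opening: 0.1
finger_force: 0.0
time_s: 13.92
ee_pos: [454.0, 131.8, 323.9]
orientation: [[0.122, 0.993, -0.002], [0.993, -0.122, 0.0], [-0.0, -0.002, -1.0]]
wrist_force: [0.1, -0.3, -0.2]
opening: 0.0
finger_force: 0.0
[  7.3   8.8  -3.1  78.1   0.  104.3]
298 18 [442. 475.] [162. 177. 181.]
338 12 [449. 459.] [139. 141. 144.]
346 30 [441. 466.] [135. 140. 145.]
354 36 [441. 466.] [136. 140. 147.]
362 33 [441. 466.] [134. 140. 145.]
370 38 [442. 466.] [132. 140. 144.]
378 46 [431. 473.] [135. 142. 147.]
386 85 [424. 487.] [135. 142. 148.]
394 100 [419. 492.] [122. 142. 149.]
402 89 [411. 499.] [119. 147. 151.]
410 95 [406. 504.] [123. 144. 151.]
418 132 [399. 509.] [134. 144. 151.]
426 167 [396. 511.] [129. 142. 153.]
434 147 [405. 501.] [129. 143. 154.]
```

Tip height confirmed: tip ≈ ee_z+13, finger about 25 x 20 mm, centred laterally on the holder. Lowering, then pushing round to about 110°.

```bash
python3 -m crank '[0,0,0.3,0,0,0,0,0,0.6,0,0,0,0,0,0.66,0,0,0,0,0,0.66,0,0,0]'; python3 -m crank '[0.13,0,0,0,0,0,0.22,0,0,0,0,0,0.3,0,0,0,0,0,0.38,0,0,0,0,0,0.45,0,0.03,0,0,0,0.52,0,0.08,0,0,0,0.58,0,0.16,0,0,0,0.6,0,0.21,0,0,0,0.63,0,0.24,0,0,0,0.66,0,0.27,0,0,0]'
python3 -c "
from h import *
q,e=snap('side','s7');p,d=snap('top','t7')
cv2.imwrite('pics/g.png',np.hstack([cv2.resize(p[170:290,260:390],(390,360),interpolation=2),cv2.resize(q[100:220,250:350],(300,360),interpolation=2)]))"
```

```text
time_s: 14.52
ee_pos: [454.1, 131.2, 259.3]
orientation: [[0.122, 0.993, -0.0], [0.993, -0.122, 0.0], [0.0, -0.0, -1.0]]
wrist_force: [-0.5, -0.3, -0.6]
opening: 0.0
finger_force: 0.0
time_s: 15.78
ee_pos: [462.1, 196.7, 231.8]
orientation: [[0.123, 0.992, 0.0], [0.992, -0.123, -0.0], [-0.0, 0.0, -1.0]]
wrist_force: [0.4, -0.2, 0.8]
opening: -0.1
finger_force: 0.5
```

View pics/g.png

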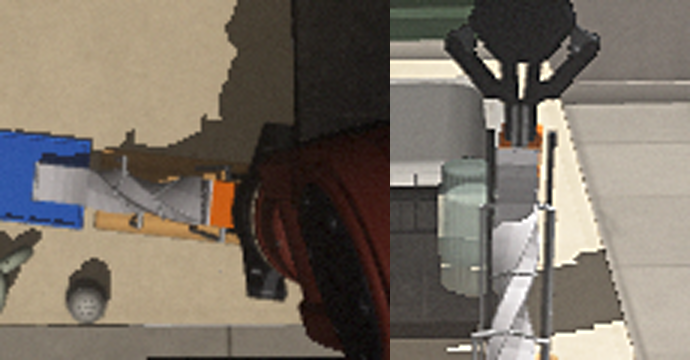

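The holder is over past 90° (orange face at crop (222,203)) and the fingers sit between the posts. Pushing down and back to the stop.

```bash
python3 -m crank '[0.02,0,0.03,0,0,0,0.036,0,0.06,0,0,0,0.045,0,0.1,0,0,0,0.042,0,0.14,0,0,0,0.035,0,0.16,0,0,0,0.02,0,0.17,0,0,0,0.01,0,0.18,0,0,0,0.01,0,0.18,0,0,0]'
```

```text
time_s: 16.88
ee_pos: [462.6, 199.9, 215.4]
orientation: [[0.122, 0.993, 0.002], [0.993, -0.122, 0.005], [0.006, 0.001, -1.0]]
wrist_force: [-3.5, 11.6, 11.1]
opening: 0.0
finger_force: 7.9
```

Contact force (11.6, 11.1) N along the holder normal: it is on its stop. Checking the tag and backing off.

```bash
python3 -m crank '[0.03,0,-0.03,0,0,0,0.05,0,-0.2,0,0,0,0.05,0,-0.5,0,0,0,0.05,0,-0.9,0,0,0,0.05,0,-1,0,0,0]'; python3 -m crank '[-0.5,0.1,-0.3,0,0,0,-1,0.1,-0.4,0,0,0,-1,0.1,-0.4,0,0,0]'; python3 -m crank '[-0.5,0,0,0,0,0,-1,0,0,0,0,0,-1,0,0,0,0,0]'
python3 -c "
from h import *
q,e=snap('side','s8');p,d=snap('top','t8')
C=cloud('top',d);h=cv2.cvtColor(p,cv2.COLOR_BGR2HSV)
g=(cv2.inRange(h,(40,80,40),(90,255,255))>0)&(C[...,0]>430)&(C[...,0]<530)&(C[...,1]>300)&(C[...,1]<430)
Q=C[g]; print('green',len(Q),Q.mean(0) if len(Q) else '',cv2.minAreaRect(Q[:,:2].astype(np.float32)) if len(Q)>3 else '')
cv2.imwrite('pics/i.png',np.hstack([cv2.resize(p[170:290,225:375],(450,360),interpolation=2),cv2.resize(q[120:280,250:350],(225,360),interpolation=2)]))"
```

```text
time_s: 17.5
ee_pos: [463.7, 202.6, 316.0]
orientation: [[0.123, 0.992, 0.003], [0.992, -0.123, 0.0], [0.001, 0.003, -1.0]]
wrist_force: [0.5, 0.2, -0.1]
opening: -0.2
finger_force: 0.0
time_s: 17.88
ee_pos: [460.4, 99.5, 354.1]
orientation: [[0.127, 0.992, 0.0], [0.992, -0.127, -0.001], [-0.001, 0.001, -1.0]]
wrist_force: [-0.2, -0.0, -0.3]
opening: -0.2
finger_force: 0.0
time_s: 18.25
ee_pos: [447.6, 0.9, 353.0]
orientation: [[0.127, 0.992, -0.002], [0.992, -0.127, -0.0], [-0.001, -0.001, -1.0]]
wrist_force: [0.9, 0.2, -1.0]
opening: -0.0
finger_force: 0.0
green 116 [485.15784254 395.35715095  46.1374711 ] ((484.644287109375, 392.48822021484375), (46.27325439453125, 26.54302978515625), 83.08061218261719)
```

View pics/i.png

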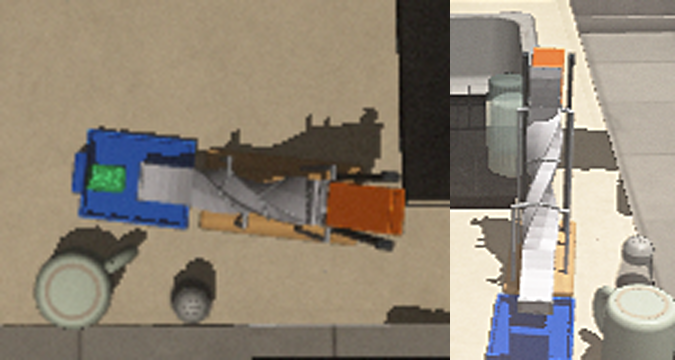

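```bash
python3 -c "
from h import *
p=cv2.imread('pics/t8.png');C=cloud('top',np.load('pics/t8.npy'));h=cv2.cvtColor(p,cv2.COLOR_BGR2HSV)
g=(cv2.inRange(h,(40,80,40),(90,255,255))>0)&(C[...,0]>430)&(C[...,0]<530)&(C[...,1]>300)&(C[...,1]<430)
Q=C[g];print(np.percentile(Q[:,2],[2,10,25,50,75,90,98]).round(1))
R=Q[Q[:,2]<60];print(len(R),cv2.minAreaRect(R[:,:2].astype(np.float32)));A=np.c_[R[:,:2]-R[:,:2].mean(0),np.ones(len(R))];print(np.linalg.lstsq(A,R[:,2],rcond=None)[0])
O=(cv2.inRange(h,(3,160,90),(14,255,255))>0)&(C[...,1]<260)&(C[...,1]>130)&(C[...,2]>150)&(C[...,2]<330)
D=C[O];s=(D[:,:2]-[458.5,172])@[.122,.9925];k=(s>0)&(s<35)
print(s.min(),s.max(),np.degrees(np.arctan(np.polyfit(s[k],D[k,2],1)[0])))
"
```

```text
[   2.2    4.3    5.7    7.4    8.6   10.7 1135.8]
112 ((485.149169921875, 396.6487731933594), (37.891117095947266, 26.54302978515625), 83.08061218261719)
[-0.09318933  0.03511293  7.2223583 ]
-11.805949369832671 40.1809691439885 -51.93976586244363
```

The tag lies flat (38 x 26 mm at z≈7, green up) and the holder is at 142°, its stop. Handing in.

```bash
python3 -c "
from workcell import ticket; print(ticket.close_job())"
```

```text
the job is handed in; nothing more can be done
None
```

The job is handed in: the tag lies green side up and flat in the small blue tray under the chute's outlet, the holder is at its stop, and the jar, mug and shaker were not touched (about 18 s of the 58 s used).

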